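# Press the keyed loopback plug into a controller and hold it for the self-test

### The job

Take the dust cap off the controller's round socket and stand it on the bench, open side down. Then take the flat-sided loopback plug from the wooden block, put its nose into the socket, turn it until the key slips into the keyway and keep pushing until its collar is down on the socket rim. The spring contacts push back and nothing latches, so finish still holding the plug pressed fully home for the self-test; leave the round plug, the flux bottle and the tape roll where they are.

Things in the scene. Friction and masses are not known exactly. Their poses are not given: they have to be found in the camera images.
- unit: Controller: fixed grey box with black end cheeks, 116 x 152 x 63 mm, lid at z = 60 mm. Origin: centre of its underside; -x is its front (three brass jacks, facing the robot at yaw 0), z up. The socket stands on the lid at its own (0, 25) mm; other lid details stand under 18 mm high. Its keyway lies on the -x side, but is clocked up to 0.35 rad either way: look, or feel for it by turning the plug.
- socket (a point): Mouth centre of the upright round socket at the top of its rim, 76 mm above the bench, 16 mm above the lid; axes as the controller, not the keyway. Aluminium tube 40 mm outside, bore 22 mm, one keyway 8.5 mm wide reaching 17.5 mm from the axis, open at the rim. It does not turn. A sprung contact disc lies 20 mm below the rim.
- contacts (a joint): How far the sprung contact disc in the socket is pushed down (m): 0 at rest, 0.006 when the plug's collar is on the rim, 0.008 at its stop. Spring force 3 N at 0, 9 N at 0.006; it lifts the plug back out by 6 mm when nobody pushes.
- dust_cap: Black dust cap, loose over the socket at the start, 48 mm across, 13 mm high, inside 43 mm across and 10 mm deep; upright tab on top 38 mm along its own x, 12 mm thick across its own y, from 13 to 33 mm above its origin. Origin: centre of its open underside, z up; 66 mm above the bench when on the socket. About 30 g.
- plug: Flat-sided loopback plug, no cable, upright in one hole of the block. Origin: centre of the nose tip, 8 mm above the bench in the block; z up, 64 mm tall, about 80 g. Barrel 20 mm across, nose tapered to 12 mm over the lowest 6 mm. One key 5 mm wide on its own -x side, from 10 to 26 mm above the tip, reaching 16 mm from the axis: out of line it lands on the rim with the tip 10 mm deep.
- plug_grip (a point): Middle of the flat-sided plug's black grip, 47 mm above the nose tip, axes as the plug. The grip runs from 30 to 64 mm above the tip, 38 mm along the plug's x, flat sides 26 mm apart across its y, with a small upright ridge on the -x end right above the key.
- plug_collar (a point): Centre of the underside of the flat-sided plug's collar, 26 mm above its nose tip. The collar is 42 mm across and 4 mm thick; it lands on the socket rim when the plug is fully home.
- plug_block: Wooden block 62 x 160 x 34 mm, fixed, origin at the centre of its underside; two holes 36 mm across at its own (0, -45) and (0, 45) mm, in which the two plugs stand loosely on their collars.
- round_plug: The other loopback plug, with a round ribbed grip 36 mm across, 64 mm tall, in the other hole of the block; origin at its nose tip. It belongs to another unit: leave it.
- flux_bottle: Brown flux bottle, 38 mm across, 75 mm tall, loose, behind the controller; origin at the centre of its underside.
- tape_roll: Roll of amber tape, 66 mm across, 18 mm high, loose, lying in front; origin at the centre of its underside.
Not all that is in view belongs to the job. Leave any turquoise look-alike of the dust_cap alone.

How it is judged:
By the outcome, as a careful person would: the job done as asked, in the order asked, and still so for the second after the job is handed in, while the arm keeps its last pose, push and grip.
It also fails if it takes over 51 s, if anything falls off the work surface, if the arm or the gripper's body presses on something with over 40 N, if the wrist force passes 120 N, or if a joint passes its speed limit or range.

### The arm

A 7-joint arm with a two-finger parallel gripper is mounted at the origin on a cart in front of the work surface, level with it; the furniture and walls round the work are solid. World frame = base frame: x ahead of the robot, y to its left, z up, the work surface at z = 0. Lengths are in m, angles in rad, forces in N, time in s.
With the tool pointing down it reaches from about 0.35 to 0.9 m from the base axis. Payload 8.1 kg.
Tool frame: the origin (TCP) lies midway between the tips of the shut fingers; the grasp point (between the pads) lies 19 mm behind it (arm.tcp_to_grasp is the distance from the TCP to the grasp point, in m); z points along the fingers, y is the line along which they close (so a half turn about z gives the same grasp; the last joint's range is limited). The gripper opens to 85 mm and grips with 20 to 120 N. Pads are 22 mm wide; open, the fingers measure 114 mm over their backs; the gripper's body (76 mm by 85 mm) begins 54 mm behind the grasp point. The pads swing forward as they close: fully open they stand 13 mm farther back than shut.
Start: joints at [1.208, 0.434, 0.025, 1.573, -0.012, 1.134, -0.075], TCP at [0.161, -0.604, 0.21] pointing down, gripper open.
Joint ranges: [-2.62, 2.62], [-0.44, 2.09], [-1.27, 1.32], [0.08, 2.57], [-1.32, 4.46], [0.12, 2], [-2.74, 2.74]. Speed limits (rad/s): [2.22, 2.22, 3.01, 3.01, 3.14, 3.14, 3.14].

### API

Orientations are given as a rotation vector (axis times angle).
In Python, from station import arm, cams, masks_of gives the robot as it stands.
- The arm moves only by the tool jog_arm, never from a script. Its arguments are lists of equal length, an entry for each row: "rot": the turn, a rotation vector about the tool's x, y, z in rad, a list of three; "translation": the shift along the tool's x, y, z in mm, a list of three; "fingers": the closure, from 0 (fully open) to 1 (shut). In form: {"rot": [[rx, ry, rz], ...], "translation": [[tx, ty, tz], ...], "fingers": [fingers, ...]}. A call has exactly 5 rows; each row shifts and turns the commanded pose from where the row before left it, along the tool's axes as they then stand; what a row does not reach is not made up. A row lasts 1/10 s, in which the tool goes at most 50 mm and 8.59 degrees, less where a joint would pass 70% of its speed; a pose out of reach is approached as far as the arm can. A call is refused whole if a number of a shift passes 50 or a number of a turn 0.15, either way. A call with a gripper value outside its range is refused whole. The fingers move at their own pace and stop on an object; the grip force is fixed at half the most. Time passes only in rows, so rows that do not move let the fingers close, or fill a call up. It gives the time, the measured TCP pose, the force, the opening and the grip force at its end, in the units of the state.
- arm.state(): the state, without advancing time (a new reading comes with each control period).
- cams.grab_frame(name): name is "scene" or "top" or "wrist"; returns (picture, depth): 480x640x3 uint8, red, green, blue; 480x640 float32, m along the optical axis (not along the pixel's ray), 0 where there is no reading.
- cams.camera_params(name): a dict with "fx", "fy", "cx", "cy" (pixels), "k1" (the pictures are not rectified: a ray, as slopes to the right and down, at radius r is drawn at 1 + k1 r^2 times it, then the intrinsics apply), "view" (4x4, takes a point from world to camera coordinates). Camera axes: x right, y down, z forward; pixel columns grow to the right and rows downward; lengths in m; the calibration is good to about 2 mm. A picture is of the moment at which its call begins: read the wrist's pose just before it. camera_params takes no time and is no camera call; for the wrist camera it gives the pose at the moment of the call.
- arm.hand_in(): hands the job in; it is judged then, once.
Trained networks look in the newest picture that a camera, given by its name, has taken for a name from the list of things; names that differ only in an ending like _2 or _b are one class to them, and where a whole thing is asked for, a point or a joint stands for the part that bears it (a point fixed in the world has none). Each returns a list of dicts, best first, with "confidence" (0 to 1); they miss things now and then, are a little off and sometimes report something else, mostly with a low value. They report only what shows in the picture. A call takes as long as a camera call. They do not tell look-alikes from the thing itself.
- masks_of(camera, label): "region" (480x640 bool, what is visible of it) and "centre" ([column, row] in pixels, amid what is visible of it).
The state is a dict: "t": time; "joint_pos": joint angles; "qd": joint speeds; "effort": joint torques, N m; "eef_pos": TCP position; "orientation": TCP orientation; "ft_force": force on the tool from outside, world axes, zero at the start; "ft_torque": the same for the moment, N m; "finger_gap": finger opening in m; "grip_force": force on a finger pad.
Only numpy, scipy, OpenCV 4.12 (cv2) and the standard library are available. Lean on these libraries where they do the work, as an engineer would, in place of code of your own. Each camera call takes 0.05 s, during which the arm holds its last target. There are 200 camera calls.

## Working session

There is one attempt and no reset: what is moved stays moved. The work goes in short steps, Python scripts to look and compute and a tool call to move; the robot and the scene stay as the last step left them, time stands still between calls to the robot, and variables do not carry over. Pictures are saved under pics/ and viewed, at most 10 in all, crops included, and the job is handed in when it is done.

Besides the shell and the picture viewer there is one more tool, called after ">>>" by a JSON object that holds its "name" and its "arguments", one argument or row to a line. jog_arm: Moves the arm, as the interface text tells. Its arguments: {"type":"object","properties":{"rot":{"type":"array","items":{"type":"array","items":{"type":"number"}}},"translation":{"type":"array","items":{"type":"array","items":{"type":"number"}}},"fingers":{"type":"array","items":{"type":"number"}}},"required":["rot","translation","fingers"]}

```bash
mkdir -p pics; ls; cat > h.py <<'E'
import numpy as np, cv2
from scipy.spatial.transform import Rotation as R
from station import arm, cams, masks_of
def P(n):
    c=cams.camera_params(n); return c,np.array(c["view"])
def undist(c,uv):
    uv=np.atleast_2d(np.asarray(uv,float)); K=np.array([[c["fx"],0,c["cx"]],[0,c["fy"],c["cy"]],[0,0,1]])
    return cv2.undistortPoints(uv[:,None,:],K,np.array([c["k1"],0,0,0,0.]))[:,0]
def world(cv,uv,d):
    c,V=cv; n=undist(c,uv); d=np.atleast_1d(d)
    p=np.c_[n*d[:,None],d]; return (p-V[:3,3])@V[:3,:3]
def pts(cv,depth,mask):
    r,cc=np.nonzero(mask&(depth>0)); return world(cv,np.c_[cc,r],depth[r,cc])
def proj(cv,p):
    c,V=cv; q=np.atleast_2d(p)@V[:3,:3].T+V[:3,3]; s=q[:,:2]/q[:,2:]; s=s*(1+c["k1"]*(s**2).sum(1,keepdims=True))
    return s*[c["fx"],c["fy"]]+[c["cx"],c["cy"]]
def save(n,im): cv2.imwrite("pics/"+n,im[:,:,::-1])
E
python3 - <<'E'
from h import *
for n in ["scene","top"]:
    cv=P(n); im,d=cams.grab_frame(n); save(n+"0.png",im)
    for l in ["dust_cap","plug","round_plug","unit","plug_block","flux_bottle","tape_roll"]:
        for m in masks_of(n,l)[:3]:
            if m["confidence"]<.2: continue
            p=pts(cv,d,m["region"]); print(n,l,round(m["confidence"],2),np.round(m["centre"]),m["region"].sum(),np.round(np.median(p,0),3) if len(p) else None, np.round(np.percentile(p,[2,98],axis=0),3).tolist() if len(p) else None)
print(arm.state()["t"])
E
```

```text
pics
scene dust_cap 0.85 [364. 248.] 548 [0.566 0.007 0.011] [[0.551, -0.02, -0.0], [0.596, 0.025, 0.032]]
scene dust_cap 0.84 [425. 209.] 489 [ 0.542 -0.107  0.078] [[0.527, -0.122, 0.066], [0.563, -0.091, 0.097]]
scene plug 0.6 [323. 300.] 787 [0.444 0.151 0.061] [[0.434, 0.131, 0.033], [0.471, 0.163, 0.071]]
scene round_plug 0.78 [270. 326.] 905 [0.44  0.238 0.059] [[0.431, 0.218, 0.033], [0.462, 0.253, 0.071]]
scene round_plug 0.36 [297. 331.] 3727 [0.428 0.196 0.031] [[0.418, 0.111, 0.002], [0.48, 0.27, 0.034]]
scene unit 0.92 [438. 226.] 5002 [ 0.518 -0.114  0.056] [[0.491, -0.209, 0.006], [0.603, -0.063, 0.063]]
scene plug_block 0.56 [300. 333.] 3922 [0.429 0.196 0.031] [[0.418, 0.111, 0.001], [0.482, 0.27, 0.034]]
scene flux_bottle 0.76 [329. 198.] 416 [0.687 0.003 0.049] [[0.681, -0.012, 0.004], [0.706, 0.018, 0.073]]
scene tape_roll 0.73 [422. 325.] 1193 [0.383 0.019 0.015] [[0.354, -0.013, 0.001], [0.416, 0.047, 0.018]]
scene tape_roll 0.48 [325. 302.] 784 [0.444 0.15  0.061] [[0.434, 0.13, 0.034], [0.471, 0.163, 0.071]]
scene tape_roll 0.25 [435. 224.] 5104 [ 0.518 -0.114
[... 278 characters left out ...]
297. 281.] 353 [0.457 0.142 0.07 ] [[0.439, 0.127, 0.036], [0.476, 0.162, 0.074]]
top round_plug 0.61 [257. 284.] 373 [0.453 0.23  0.07 ] [[0.435, 0.215, 0.034], [0.47, 0.249, 0.074]]
top unit 0.7 [451. 230.] 4643 [ 0.549 -0.144  0.06 ] [[0.496, -0.212, 0.018], [0.606, -0.063, 0.065]]
top plug_block 0.72 [278. 284.] 1711 [0.453 0.191 0.033] [[0.423, 0.113, 0.03], [0.484, 0.266, 0.037]]
top flux_bottle 0.71 [375. 153.] 389 [0.697 0.005 0.06 ] [[0.685, -0.013, 0.009], [0.718, 0.021, 0.076]]
top tape_roll 0.71 [370. 323.] 734 [0.384 0.014 0.017] [[0.355, -0.016, 0.0], [0.419, 0.046, 0.021]]
top tape_roll 0.49 [374. 153.] 405 [0.697 0.004 0.06 ] [[0.685, -0.016, 0.004], [0.72, 0.021, 0.076]]
0.8
```

```bash
python3 - <<'E'
import cv2,numpy as np
a=cv2.imread("pics/top0.png")[120:370,220:540]; b=cv2.imread("pics/scene0.png")[170:370,220:540]
cv2.imwrite("pics/c1.png",cv2.resize(a,None,fx=2.4,fy=2.4,interpolation=2)); cv2.imwrite("pics/c2.png",cv2.resize(b,None,fx=2.5,fy=2.5,interpolation=2))
E
```

```text
(no output)
```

View pics/c1.png

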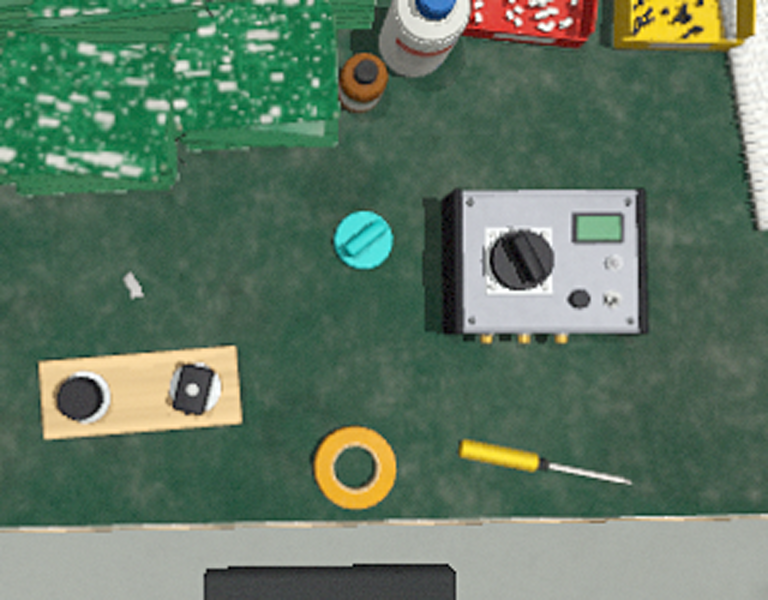

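View pics/c2.png

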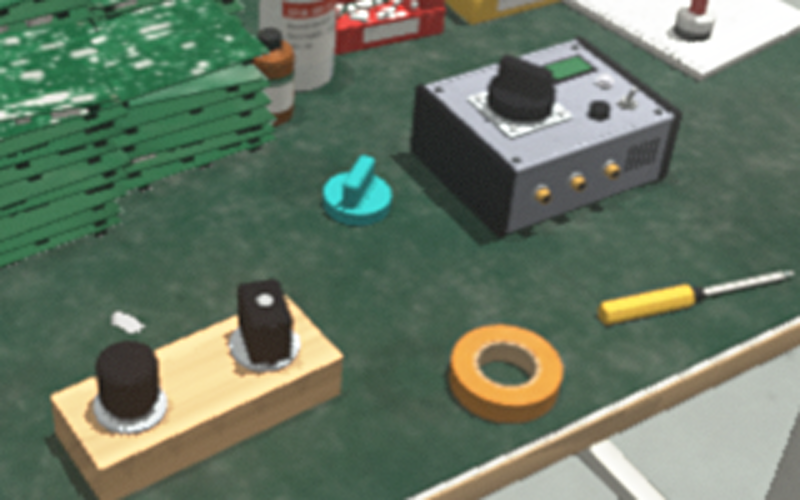

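```bash
cat >> h.py <<'E'
def rect(p,zlo,zhi):
    q=p[(p[:,2]>zlo)&(p[:,2]<zhi)][:,:2].astype(np.float32)
    (c,wh,a)=cv2.minAreaRect(q); a=a if wh[0]>=wh[1] else a+90
    return len(q),np.round(c,4),np.round(wh,4),round(((a+90)%180-90)*np.pi/180,3)
E
python3 - <<'E'
from h import *
cv=P("top"); im,d=cams.grab_frame("top")
for l,lo,hi in [("dust_cap",.085,.11),("plug",.06,.085),("round_plug",.06,.085),("unit",.055,.066),("plug_block",.028,.038)]:
    for m in masks_of("top",l)[:2]:
        p=pts(cv,d,m["region"])
        if ((p[:,2]>lo)&(p[:,2]<hi)).sum()>5: print(l,m["centre"],rect(p,lo,hi))
s=arm.state(); print({k:np.round(s[k],3) for k in ["t","eef_pos","orientation","ft_force","finger_gap"]}); print(np.round(R.from_rotvec(s["orientation"]).as_matrix(),3))
c,V=P("wrist"); Rm=R.from_rotvec(s["orientation"]).as_matrix(); cp=-V[:3,:3].T@V[:3,3]
print("cam in tool",np.round(Rm.T@(cp-s["eef_pos"]),3),"\n",np.round(V[:3,:3]@Rm,3),c["fx"],c["cx"],c["cy"])
E
```

```text
dust_cap [437.2, 227.3] (159, array([ 0.5518, -0.1137]), array([0.0375, 0.0119]), 0.45)
plug [299.0, 282.2] (281, array([0.4559, 0.1441]), array([0.0259, 0.039 ]), -0.279)
round_plug [254.9, 285.6] (262, array([0.4512, 0.2325]), array([0.0317, 0.0337]), -0.57)
unit [450.2, 227.9] (4143, array([ 0.5515, -0.1394]), array([0.1531, 0.1136]), 1.55)
plug_block [281.9, 283.7] (1804, array([0.4536, 0.189 ]), array([0.063 , 0.1599]), -1.508)
plug_block [301.7, 281.5] (77, array([0.4562, 0.1436]), array([0.0412, 0.0426]), -0.048)
{'t': np.float64(1.1), 'eef_pos': array([ 0.161, -0.604,  0.21 ]), 'orientation': array([3.115, 0.407, 0.   ]), 'ft_force': array([ 0.579,  0.079, -0.899]), 'finger_gap': np.float64(0.085)}
[[ 0.966  0.257  0.   ]
 [ 0.257 -0.966 -0.   ]
 [ 0.     0.    -1.   ]]
cam in tool [ 0.069 -0.    -0.164] 
 [[ 0.     1.    -0.001]
 [-0.963 -0.    -0.269]
 [-0.269  0.001  0.963]] 346.4503725179729 319.91264360167185 236.12480160460257
```

>>> {"name": "jog_arm", "arguments": {
  "rot": [
    [0,0,0],
    [0,0,0],
    [0,0,0],
    [0,0,0],
    [0,0,0]
  ],
  "translation": [
    [33.5,-24.9,0],
    [33.5,-24.9,0],
    [33.5,-24.9,0],
    [33.5,-24.9,0],
    [33.5,-24.9,0]
  ],
  "fingers": [0.5,0.5,0.5,0.5,0.5]
}}

```text
t: 1.6
eef_pos: [0.2913, -0.4394, 0.21]
orientation: [3.115, 0.407, 0.0]
ft_force: [0.7, -0.3, -0.7]
finger_gap: 0.0428
grip_force: 0.0
```

>>> {"name": "jog_arm", "arguments": {
  "rot": [
    [0,0,0],
    [0,0,0],
    [0,0,0],
    [0,0,0],
    [0,0,0]
  ],
  "translation": [
    [33.5,-24.9,0],
    [33.5,-24.9,0],
    [33.5,-24.9,0],
    [33.5,-24.9,0],
    [33.5,-24.9,0]
  ],
  "fingers": [0.5,0.5,0.5,0.5,0.5]
}}

```text
t: 2.1
eef_pos: [0.4213, -0.276, 0.2101]
orientation: [3.115, 0.406, 0.001]
ft_force: [0.4, 0.1, -0.2]
finger_gap: 0.043
grip_force: 0.0
```

>>> {"name": "jog_arm", "arguments": {
  "rot": [
    [0,0,0],
    [0,0,0],
    [0,0,0],
    [0,0,-0.1],
    [0,0,-0.1]
  ],
  "translation": [
    [33.5,-24.9,0],
    [33.5,-24.9,0],
    [33.5,-24.9,0],
    [33.5,-24.9,0],
    [30,-24,0]
  ],
  "fingers": [0.5,0.5,0.5,0.5,0.5]
}}

```text
t: 2.6
eef_pos: [0.5453, -0.1121, 0.21]
orientation: [3.057, 0.722, 0.001]
ft_force: [0.3, -0.7, 0.1]
finger_gap: 0.0427
grip_force: 0.0
```

```bash
cat >> h.py <<'E'
def tool(target,yaw=None):
    s=arm.state(); M=R.from_rotvec(s["orientation"]).as_matrix(); y=np.arctan2(M[1,0],M[0,0])
    print("t",round(s["t"],2),"pos",np.round(s["eef_pos"],4),"yaw",round(y,3),"tilt",np.round(M[:2,2],4),"move mm",np.round(M.T@(np.array(target)-s["eef_pos"])*1000,1), "rz",None if yaw is None else round(-(yaw-y),3),"j7",round(s["joint_pos"][6],2),"f",np.round(s["ft_force"],1))
E
python3 - <<'E'
from h import *
cv=P("wrist"); im,d=cams.grab_frame("wrist"); save("w1.png",im)
for m in masks_of("wrist","dust_cap")[:2]:
    p=pts(cv,d,m["region"]); print(round(m["confidence"],2),m["centre"],np.round(np.median(p,0),3),rect(p,.087,.11) if (p[:,2]>.087).sum()>5 else None)
tool([.5518,-.1137,.083],.45)
E
```

```text
0.97 [231.5, 131.8] [0.578 0.001 0.013] None
0.92 [325.2, 215.1] [ 0.554 -0.111  0.079] (665, array([ 0.5526, -0.1133]), array([0.0375, 0.0117]), 0.464)
t 2.7 pos [ 0.5465 -0.1072  0.21  ] yaw 0.471 tilt [0.0019 0.0033] move mm [  1.3   8.4 126.9] rz 0.021 j7 -1.11 f [-0.4  0.1  0.2]
```

View pics/w1.png

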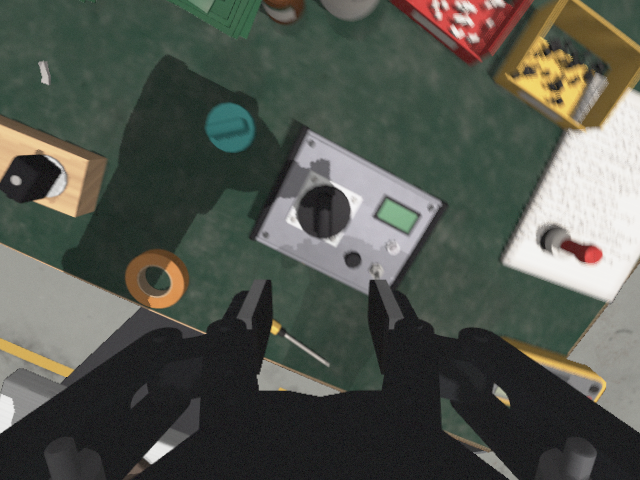

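>>> {"name": "jog_arm", "arguments": {
  "rot": [
    [0,0,0.01],
    [0,0,0],
    [0,0,0],
    [0,0,0],
    [0,0,0]
  ],
  "translation": [
    [1.5,8,35],
    [0,0,35],
    [0,0,30],
    [0,0,15],
    [0,0,0]
  ],
  "fingers": [0.5,0.5,0.5,0.5,0.5]
}}

```text
t: 3.2
eef_pos: [0.5469, -0.1205, 0.0926]
orientation: [-3.061, -0.699, 0.007]
ft_force: [0.5, 0.4, -0.0]
finger_gap: 0.0425
grip_force: 0.0
```

```bash
python3 - <<'E'
from h import *
tool([.5522,-.1135,.083],.458)
E
```

```text
t 3.2 pos [ 0.5469 -0.1205  0.0926] yaw 0.449 tilt [-0.0044  0.0005] move mm [ 7.8 -3.9  9.6] rz -0.009 j7 -1.15 f [ 0.5  0.4 -0. ]
```

>>> {"name": "jog_arm", "arguments": {
  "rot": [
    [0,0,0],
    [0,0,0],
    [0,0,0],
    [0,0,0],
    [0,0,0]
  ],
  "translation": [
    [7.5,-4,0],
    [0,0,8],
    [0,0,0],
    [0,0,0],
    [0,0,0]
  ],
  "fingers": [0.5,0.5,0.5,0.5,0.5]
}}

```text
t: 3.7
eef_pos: [0.554, -0.1135, 0.0872]
orientation: [3.062, 0.7, 0.001]
ft_force: [0.6, -0.0, 0.1]
finger_gap: 0.043
grip_force: 0.0
```

```bash
python3 - <<'E'
from h import *
tool([.5522,-.1135,.083],.458)
E
```

```text
t 3.7 pos [ 0.554  -0.1135  0.0872] yaw 0.45 tilt [ 0.0006 -0.0003] move mm [-1.6 -0.8  4.2] rz -0.008 j7 -1.17 f [ 0.6 -0.   0.1]
```

Good. Last 3.5 mm and close.

>>> {"name": "jog_arm", "arguments": {
  "rot": [
    [0,0,0],
    [0,0,0],
    [0,0,0],
    [0,0,0],
    [0,0,0]
  ],
  "translation": [
    [-1.5,-1,3],
    [0,0,0],
    [0,0,0],
    [0,0,0],
    [0,0,0]
  ],
  "fingers": [0.5,0.5,1,1,1]
}}

```text
t: 4.2
eef_pos: [0.5521, -0.1131, 0.0839]
orientation: [3.062, 0.701, 0.0]
ft_force: [0.4, 0.4, -0.2]
finger_gap: 0.0005
grip_force: 0.0
```

>>> {"name": "jog_arm", "arguments": {
  "rot": [
    [0,0,0],
    [0,0,0],
    [0,0,0],
    [0,0,0],
    [0,0,0]
  ],
  "translation": [
    [0,0,0],
    [0,0,0],
    [0,0,-4],
    [0,0,-8],
    [0,0,-8]
  ],
  "fingers": [1,1,1,1,1]
}}

```text
t: 4.7
eef_pos: [0.5521, -0.1131, 0.1046]
orientation: [3.062, 0.7, 0.0]
ft_force: [-0.1, 0.2, 0.1]
finger_gap: -0.0
grip_force: 0.0
```

```bash
python3 - <<'E'
from h import *
cv=P("wrist"); im,d=cams.grab_frame("wrist"); save("w2.png",im)
for n in ["wrist","top"]:
  if n=="top": cv=P(n); im,d=cams.grab_frame(n); save("t2.png",im[150:310,350:540])
  for m in masks_of(n,"dust_cap")[:2]:
    p=pts(cv,d,m["region"]); print(n,round(m["confidence"],2),m["centre"],np.round(np.median(p,0),3),np.round(p[:,2].max(),3),rect(p,.087,.11) if (p[:,2]>.087).sum()>5 else None)
s=arm.state();print(s["finger_gap"]); print(proj(P("wrist"),[s["eef_pos"]]))
E
python3 -c "
import cv2,numpy as np
a=cv2.imread('pics/w2.png');b=cv2.resize(cv2.imread('pics/t2.png'),None,fx=3,fy=3)[:480]
cv2.imwrite('pics/m2.png',cv2.resize(np.hstack([a,b]),None,fx=.65,fy=.65))"
```

```text
wrist 0.78 [189.6, 135.7] [0.579 0.    0.013] 0.035 None
wrist 0.74 [318.4, 253.2] [ 0.559 -0.108  0.079] 0.134 (955, array([ 0.5599, -0.1093]), array([0.0213, 0.0117]), 0.449)
top 0.8 [371.4, 221.0] [0.575 0.002 0.013] 0.036 None
0.00029573942368341116
[[320.11249934 278.98940442]]
```

View pics/m2.png

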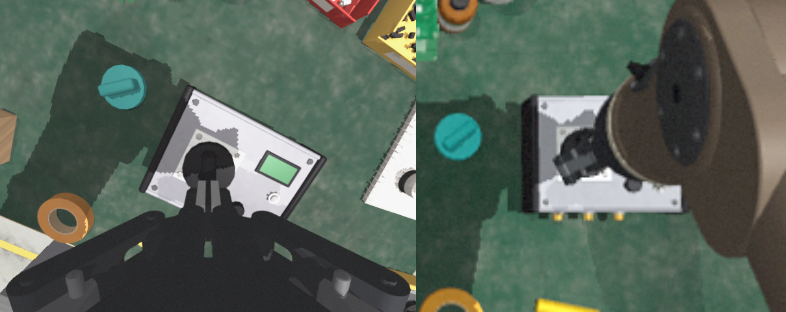

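```bash
python3 - <<'E'
from h import *
cv=P("wrist"); im,d=cams.grab_frame("wrist"); save("w3.png",cv2.resize(im[190:330,240:400],None,fx=4,fy=4,interpolation=2))
print(proj(cv,[[.5522,-.1135,.099],[.5522,-.1135,.079]]))
for u in (314,320,326):
  print(u,[(r,*np.round(world(cv,[[u,r]],d[r,u])[0],3)) for r in range(222,300,5)])
tool([.5522,-.1135,.083])
E
```

```text
[[320.57962785 275.58583467]
 [320.46971946 262.55600592]]
314 [(222, np.float64(0.572), np.float64(-0.1), np.float64(0.076)), (227, np.float64(0.57), np.float64(-0.101), np.float64(0.079)), (232, np.float64(0.568), np.float64(-0.102), np.float64(0.082)), (237, np.float64(0.568), np.float64(-0.102), np.float64(0.092)), (242, np.float64(0.567), np.float64(-0.102), np.float64(0.1)), (247, np.float64(0.565), np.float64(-0.104), np.float64(0.099)), (252, np.float64(0.563), np.float64(-0.105), np.float64(0.1)), (257, np.float64(0.56), np.float64(-0.106), np.float64(0.099)), (262, np.float64(0.557), np.float64(-0.107), np.float64(0.098)), (267, np.float64(0.555), np.float64(-0.108), np.float64(0.098)), (272, np.float64(0.553), np.float64(-0.109), np.float64(0.1)), (277, np.float64(0.55), np.float64(-0.111), np.float64(0.099)), (282, np.float64(0.561), np.float64(-0.106), np.float64(0.134)), (287, np.float64(0.562), np.float64(-0.106), np.float64(0.14)), (292, np.float64(0.561), np.float64(-0.106), np.float64(0.144)), (297, np.float64(0.562), np.float64(-0.106), np.float64(0.15))]
320 [(222
[... 1496 characters left out ...]
np.float64(0.563), np.float64(-0.112), np.float64(0.099)), (262, np.float64(0.56), np.float64(-0.113), np.float64(0.099)), (267, np.float64(0.558), np.float64(-0.114), np.float64(0.1)), (272, np.float64(0.555), np.float64(-0.115), np.float64(0.099)), (277, np.float64(0.553), np.float64(-0.116), np.float64(0.099)), (282, np.float64(0.564), np.float64(-0.11), np.float64(0.135)), (287, np.float64(0.564), np.float64(-0.11), np.float64(0.14)), (292, np.float64(0.563), np.float64(-0.11), np.float64(0.144)), (297, np.float64(0.564), np.float64(-0.11), np.float64(0.149))]
t 4.95 pos [ 0.5521 -0.1131  0.1039] yaw 0.45 tilt [ 0.0003 -0.0001] move mm [-0.   0.4 20.9] rz None j7 -1.16 f [ 0.2  0.7 -0.6]
```

View pics/w3.png

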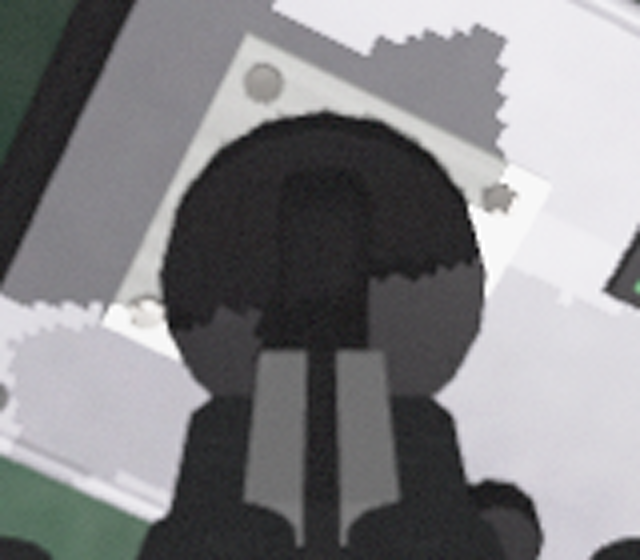

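>>> {"name": "jog_arm", "arguments": {
  "rot": [
    [0,0,0],
    [0,0,0],
    [0,0,0],
    [0,0,0],
    [0,0,0]
  ],
  "translation": [
    [0,0,0],
    [0,0,0],
    [0,0,10],
    [0,0,12],
    [0,0,0]
  ],
  "fingers": [0.6,0.6,0.6,0.6,0.6]
}}

```text
t: 5.45
eef_pos: [0.5504, -0.113, 0.0794]
orientation: [-3.061, -0.7, 0.006]
ft_force: [0.1, -0.0, 0.4]
finger_gap: 0.0341
grip_force: 0.0
```

```bash
python3 - <<'E'
from h import *
print(arm.tcp_to_grasp)
cv=P("wrist"); im,d=cams.grab_frame("wrist"); s=arm.state(); M=R.from_rotvec(s["orientation"]).as_matrix()
p=pts(cv,d,np.ones((480,640),bool)); q=(p-s["eef_pos"])@M
for sg in (1,-1):
  k=(q[:,2]<-.005)&(np.abs(q[:,0])<.02)&(sg*q[:,1]>.0)&(sg*q[:,1]<.06)&(q[:,2]>-.15)
  f=q[k]; print(len(f),np.round(np.percentile(f,[0,2,50,98,100],axis=0),4).tolist())
tool([.5522,-.1135,.083])
E
```

```text
0.0187
36763 [[-0.0167, 0.0001, -0.1245], [-0.0099, 0.0012, -0.1219], [0.0113, 0.0347, -0.1002], [0.0197, 0.0576, -0.0187], [0.02, 0.06, -0.005]]
36598 [[-0.0169, -0.06, -0.1245], [-0.0098, -0.0579, -0.1219], [0.0113, -0.0353, -0.1004], [0.0197, -0.0012, -0.0191], [0.02, -0.0, -0.0051]]
t 5.5 pos [ 0.5509 -0.1129  0.0803] yaw 0.45 tilt [-0.0028  0.0004] move mm [ 0.9  1.1 -2.7] rz None j7 -1.17 f [ 0.2  0.3 -0.2]
```

```bash
python3 - <<'E'
from h import *
cv=P("wrist"); im,d=cams.grab_frame("wrist"); s=arm.state(); M=R.from_rotvec(s["orientation"]).as_matrix()
p=pts(cv,d,np.ones((480,640),bool)); q=(p-s["eef_pos"])@M
k=(abs(q[:,0]-.011)<.004)&(abs(q[:,1])>.012)&(abs(q[:,1])<.05)&(q[:,2]<.0)
h,e=np.histogram(q[k,2],np.arange(-.08,.001,.004)); print(list(zip(np.round(e,3),h)))
for z in (-.06,-.045,-.035): 
  f=q[k&(abs(q[:,2]-z)<.003)]; print(z,np.round(np.sort(np.abs(f[:,1]))[[0,-1]],4) if len(f) else 0)
E
```

```text
[(np.float64(-0.08), np.int64(1579)), (np.float64(-0.076), np.int64(1772)), (np.float64(-0.072), np.int64(1187)), (np.float64(-0.068), np.int64(669)), (np.float64(-0.064), np.int64(208)), (np.float64(-0.06), np.int64(438)), (np.float64(-0.056), np.int64(257)), (np.float64(-0.052), np.int64(318)), (np.float64(-0.048), np.int64(271)), (np.float64(-0.044), np.int64(250)), (np.float64(-0.04), np.int64(256)), (np.float64(-0.036), np.int64(231)), (np.float64(-0.032), np.int64(155)), (np.float64(-0.028), np.int64(80)), (np.float64(-0.024), np.int64(1)), (np.float64(-0.02), np.int64(0)), (np.float64(-0.016), np.int64(0)), (np.float64(-0.012), np.int64(0)), (np.float64(-0.008), np.int64(0)), (np.float64(-0.004), np.int64(2))]
-0.06 [0.0165 0.0335]
-0.045 [0.0165 0.0308]
-0.035 [0.0165 0.0309]
```

>>> {"name": "jog_arm", "arguments": {
  "rot": [
    [0,0,0],
    [0,0,0],
    [0,0,0],
    [0,0,0],
    [0,0,0]
  ],
  "translation": [
    [0,0,3],
    [0,0,3],
    [0,0,3],
    [0,0,0],
    [0,0,0]
  ],
  "fingers": [0.6,0.6,0.6,0.6,0.6]
}}

```text
t: 6.05
eef_pos: [0.552, -0.1131, 0.0728]
orientation: [3.062, 0.701, -0.0]
ft_force: [0.1, -0.4, 0.2]
finger_gap: 0.0344
grip_force: 0.0
```

```bash
python3 - <<'E'
from h import *
tool([.5522,-.1135,.083])
cv=P("wrist"); im,d=cams.grab_frame("wrist"); save("w4.png",cv2.resize(im[170:350,200:440],None,fx=3,fy=3,interpolation=2))
E
```

```text
t 6.05 pos [ 0.552  -0.1131  0.0728] yaw 0.45 tilt [-0.0001 -0.    ] move mm [ -0.    0.5 -10.2] rz None j7 -1.18 f [ 0.1 -0.4  0.2]
```

View pics/w4.png

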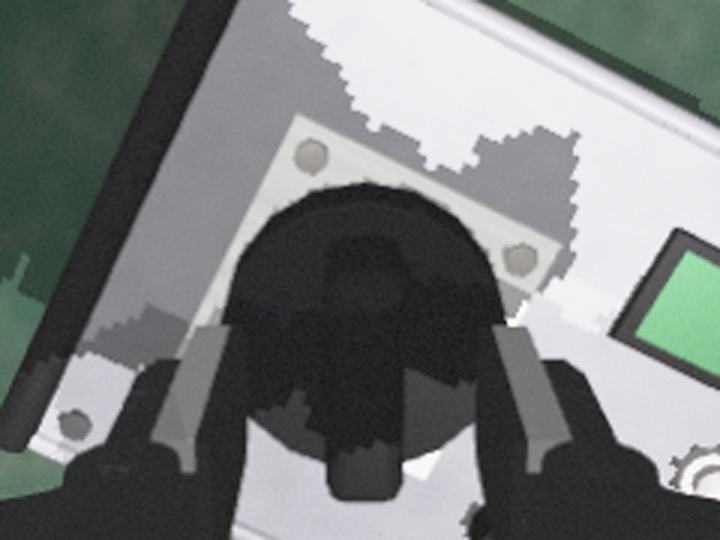

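>>> {"name": "jog_arm", "arguments": {
  "rot": [
    [0,0,0],
    [0,0,0],
    [0,0,0],
    [0,0,0],
    [0,0,0]
  ],
  "translation": [
    [0,0,4],
    [0,0,4],
    [0,0,4],
    [0,0,0],
    [0,0,0]
  ],
  "fingers": [0.6,0.6,0.6,0.6,0.6]
}}

```text
t: 6.6
eef_pos: [0.5519, -0.1131, 0.0606]
orientation: [-3.062, -0.7, 0.001]
ft_force: [0.5, -1.1, 0.4]
finger_gap: 0.0341
grip_force: 0.0
```

>>> {"name": "jog_arm", "arguments": {
  "rot": [
    [0,0,0],
    [0,0,0],
    [0,0,0],
    [0,0,0],
    [0,0,0]
  ],
  "translation": [
    [0,0,1],
    [0,0,0],
    [0,0,0],
    [0,0,0],
    [0,0,0]
  ],
  "fingers": [0.6,1,1,1,1]
}}

```text
t: 7.1
eef_pos: [0.5522, -0.1131, 0.0601]
orientation: [3.062, 0.7, 0.0]
ft_force: [-2.2, 0.1, 4.4]
finger_gap: 0.0107
grip_force: 59.2
```

>>> {"name": "jog_arm", "arguments": {
  "rot": [
    [0,0,0],
    [0,0,0],
    [0,0,0],
    [0,0,0],
    [0,0,0]
  ],
  "translation": [
    [0,0,-5],
    [0,0,-12],
    [0,0,-20],
    [0,0,-20],
    [0,0,0]
  ],
  "fingers": [1,1,1,1,1]
}}

```text
t: 7.6
eef_pos: [0.554, -0.1131, 0.1202]
orientation: [3.061, 0.7, 0.007]
ft_force: [0.6, 0.3, 0.6]
finger_gap: 0.0105
grip_force: 58.8
```

>>> {"name": "jog_arm", "arguments": {
  "rot": [
    [0,0,0],
    [0,0,0],
    [0,0,0],
    [0,0,0],
    [0,0,0]
  ],
  "translation": [
    [8,-23,0],
    [15,-42,0],
    [16,-46,0],
    [15,-44,0],
    [8,-28,0]
  ],
  "fingers": [1,1,1,1,1]
}}

```text
t: 8.1
eef_pos: [0.5274, 0.0829, 0.117]
orientation: [-3.06, -0.706, -0.001]
ft_force: [-0.6, 0.5, -0.1]
finger_gap: 0.0106
grip_force: 58.9
```

```bash
python3 - <<'E'
from h import *
cv=P("wrist"); im,d=cams.grab_frame("wrist"); save("w5.png",im)
tool([.527,.08,-.005])
s=arm.state(); print(s["finger_gap"],s["grip_force"])
cv=P("top"); im,d=cams.grab_frame("top")
p=pts(cv,d,np.ones((480,640),bool)); k=(abs(p[:,0]-.552)<.03)&(abs(p[:,1]+.1135)<.03); print("socket z",np.round(np.percentile(p[k][:,2],[5,50,95]),3))
ww=p[(p[:,0]>.56)&(p[:,0]<.66)&(p[:,1]>.03)&(p[:,1]<.14)]; ww=ww[(ww[:,2]>.015)&(ww[:,2]<.12)]; print("boards",np.round(np.percentile(ww,[0,5],axis=0),3))
E
```

```text
t 8.15 pos [0.5265 0.0877 0.1172] yaw 0.458 tilt [-0.0002  0.0041] move mm [ -3.1   7.6 122.2] rz None j7 -1.53 f [-1.3  4.7  0.8]
0.010228529213215874 58.87583792209625
socket z [0.055 0.062 0.076]
boards [[0.655 0.091 0.015]
 [0.656 0.101 0.036]]
```

View pics/w5.png

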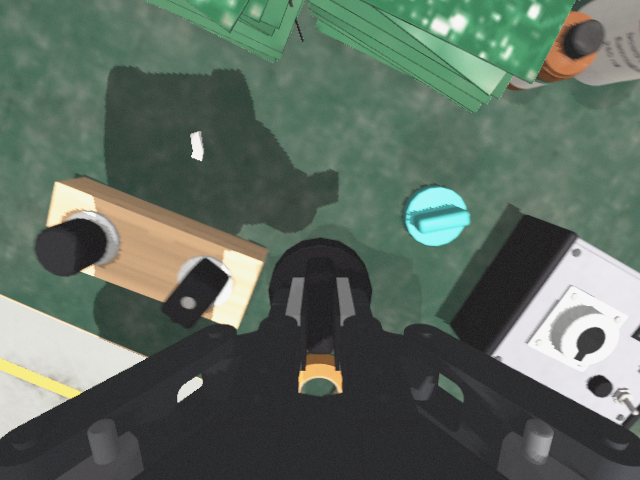

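>>> {"name": "jog_arm", "arguments": {
  "rot": [
    [0,0,0],
    [0,0,0],
    [0,0,0],
    [0,0,0],
    [0,0,0]
  ],
  "translation": [
    [0,3,30],
    [0,0,35],
    [0,0,30],
    [0,0,12],
    [0,0,3]
  ],
  "fingers": [1,1,1,1,1]
}}

```text
t: 8.7
eef_pos: [0.5288, 0.0752, 0.0057]
orientation: [3.062, 0.7, -0.004]
ft_force: [-0.2, -0.2, -0.9]
finger_gap: 0.0102
grip_force: 58.9
```

>>> {"name": "jog_arm", "arguments": {
  "rot": [
    [0,0,0],
    [0,0,0],
    [0,0,0],
    [0,0,0],
    [0,0,0]
  ],
  "translation": [
    [0,0,0],
    [0,0,3],
    [0,0,3],
    [0,0,0],
    [0,0,0]
  ],
  "fingers": [1,1,1,1,1]
}}

```text
t: 9.2
eef_pos: [0.5298, 0.076, 0.0012]
orientation: [3.062, 0.701, 0.001]
ft_force: [-0.0, 0.2, -0.8]
finger_gap: 0.01
grip_force: 58.9
```

>>> {"name": "jog_arm", "arguments": {
  "rot": [
    [0,0,0],
    [0,0,0],
    [0,0,0],
    [0,0,0],
    [0,0,0]
  ],
  "translation": [
    [0,0,2],
    [0,0,2],
    [0,0,1],
    [0,0,0],
    [0,0,0]
  ],
  "fingers": [1,1,1,1,1]
}}

```text
t: 9.7
eef_pos: [0.5296, 0.076, -0.0043]
orientation: [3.062, 0.7, -0.0]
ft_force: [0.7, 0.2, -0.2]
finger_gap: 0.0109
grip_force: 58.9
```

>>> {"name": "jog_arm", "arguments": {
  "rot": [
    [0,0,0],
    [0,0,0],
    [0,0,0],
    [0,0,0],
    [0,0,0]
  ],
  "translation": [
    [0,0,1],
    [0,0,0.5],
    [0,0,0.5],
    [0,0,0],
    [0,0,0]
  ],
  "fingers": [1,1,1,1,1]
}}

```text
t: 10.2
eef_pos: [0.5296, 0.076, -0.006]
orientation: [3.062, 0.7, 0.0]
ft_force: [-2.4, -0.4, 5.9]
finger_gap: 0.0105
grip_force: 59.7
```

>>> {"name": "jog_arm", "arguments": {
  "rot": [
    [0,0,0],
    [0,0,0],
    [0,0,0],
    [0,0,0],
    [0,0,0]
  ],
  "translation": [
    [0,0,0],
    [0,0,0],
    [0,0,0],
    [0,0,-20],
    [0,0,-30]
  ],
  "fingers": [0.55,0.55,0.55,0.55,0.5]
}}

```text
t: 10.7
eef_pos: [0.5282, 0.0757, 0.0428]
orientation: [-3.062, -0.701, 0.006]
ft_force: [-0.0, 0.1, -0.6]
finger_gap: 0.0426
grip_force: 0.0
```

>>> {"name": "jog_arm", "arguments": {
  "rot": [
    [0,0,0],
    [0,0,0.14],
    [0,0,0.14],
    [0,0,0.14],
    [0,0,0.14]
  ],
  "translation": [
    [0,0,-40],
    [0,0,-40],
    [0,0,-5],
    [0,0,0],
    [0,0,0]
  ],
  "fingers": [0.4,0.4,0.4,0.4,0.4]
}}

```text
t: 11.2
eef_pos: [0.5298, 0.076, 0.1293]
orientation: [-3.136, 0.182, -0.002]
ft_force: [0.5, -0.1, 0.2]
finger_gap: 0.0515
grip_force: 0.0
```

```bash
python3 - <<'E'
from h import *
for n in ["wrist","top"]:
  cv=P(n); im,d=cams.grab_frame(n); save(n+"6.png",im)
  for l,lo,hi in [("dust_cap",.02,.04),("plug",.06,.085),("unit",.055,.066)]:
    for m in masks_of(n,l)[:3]:
      p=pts(cv,d,m["region"])
      if ((p[:,2]>lo)&(p[:,2]<hi)).sum()>5: print(n,l,round(m["confidence"],2),np.round(m["centre"]),np.round(np.median(p,0),3),rect(p,lo,hi))
tool([.456,.144,.1],-.279)
w=cv2.imread("pics/wrist6.png"); cv=P("top"); c=proj(cv,[[.5522,-.1135,.076]])[0]; print(c)
t=cv2.imread("pics/top6.png"); u,v=c.astype(int); t=cv2.resize(t[v-24:v+24,u-24:u+24],(480,480),interpolation=2)
cv2.imwrite("pics/m6.png",cv2.resize(np.hstack([w,t]),None,fx=.7,fy=.7))
E
```

```text
wrist dust_cap 0.72 [406. 162.] [0.578 0.006 0.014] (954, array([0.5767, 0.0033]), array([0.0123, 0.0384]), -0.919)
wrist dust_cap 0.59 [319. 224.] [0.532 0.076 0.014] (789, array([0.5298, 0.0765]), array([0.0378, 0.0122]), 0.452)
wrist dust_cap 0.29 [564. 174.] [ 0.557 -0.091  0.06 ] (1939, array([ 0.5539, -0.0624]), array([0.0037, 0.1148]), -0.038)
wrist plug 0.83 [262. 331.] [0.452 0.131 0.039] (135, array([0.4501, 0.1352]), array([0.0041, 0.0271]), -0.289)
wrist unit 0.82 [562. 174.] [ 0.557 -0.091  0.06 ] (17354, array([ 0.5534, -0.1079]), array([0.0944, 0.1153]), -0.01)
top plug 0.56 [299. 282.] [0.456 0.144 0.071] (254, array([0.4567, 0.1439]), array([0.0259, 0.0376]), -0.272)
top unit 0.94 [451. 225.] [ 0.554 -0.15   0.06 ] (3715, array([ 0.5517, -0.1397]), array([0.1538, 0.112 ]), 1.535)
t 11.6 pos [0.5296 0.0759 0.1286] yaw -0.108 tilt [-0.0003 -0.    ] move mm [-80.5 -59.7  28.7] rz 0.171 j7 -2.01 f [ 0.6 -0.3 -0.5]
[437.11250705 227.27248383]
```

View pics/m6.png

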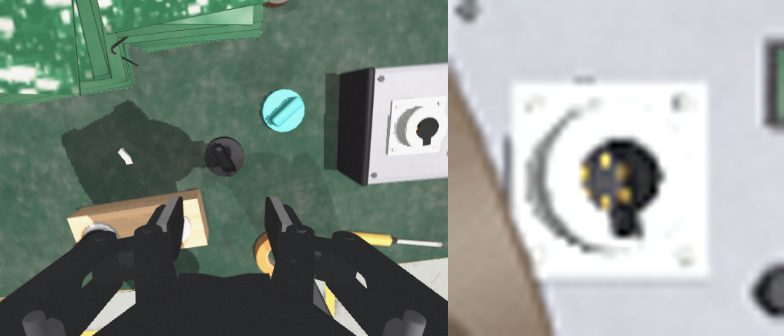

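>>> {"name": "jog_arm", "arguments": {
  "rot": [
    [0,0,0],
    [0,0,0],
    [0,0,0.06],
    [0,0,0.06],
    [0,0,0.05]
  ],
  "translation": [
    [-20,-15,0],
    [-35,-25,0],
    [-25,-20,0],
    [0,0,0],
    [0,0,0]
  ],
  "fingers": [0.4,0.4,0.4,0.4,0.4]
}}

```text
t: 12.1
eef_pos: [0.456, 0.1454, 0.1289]
orientation: [-3.111, 0.437, -0.0]
ft_force: [0.0, -0.7, 0.3]
finger_gap: 0.0512
grip_force: 0.0
```

```bash
python3 - <<'E'
from h import *
n="wrist"; cv=P(n); im,d=cams.grab_frame(n); save("w7.png",cv2.resize(im[140:340,200:440],None,fx=3,fy=3,interpolation=2))
for m in masks_of(n,"plug")[:3]:
  p=pts(cv,d,m["region"]); print(round(m["confidence"],2),np.round(m["centre"]),np.round(np.median(p,0),3),rect(p,.064,.085) if (p[:,2]>.064).sum()>5 else 0,p[:,2].max())
tool([.4563,.144,.022],-.275)
E
```

```text
0.92 [322. 234.] [0.46  0.145 0.071] (2084, array([0.4562, 0.1463]), array([0.0257, 0.0399]), -0.267) 0.07411834738044301
t 12.2 pos [0.4566 0.1446 0.1288] yaw -0.279 tilt [ 0.0001 -0.    ] move mm [-1.000e-01  7.000e-01  1.068e+02] rz -0.004 j7 -2.35 f [ 0.7 -0.2 -0.2]
```

View pics/w7.png

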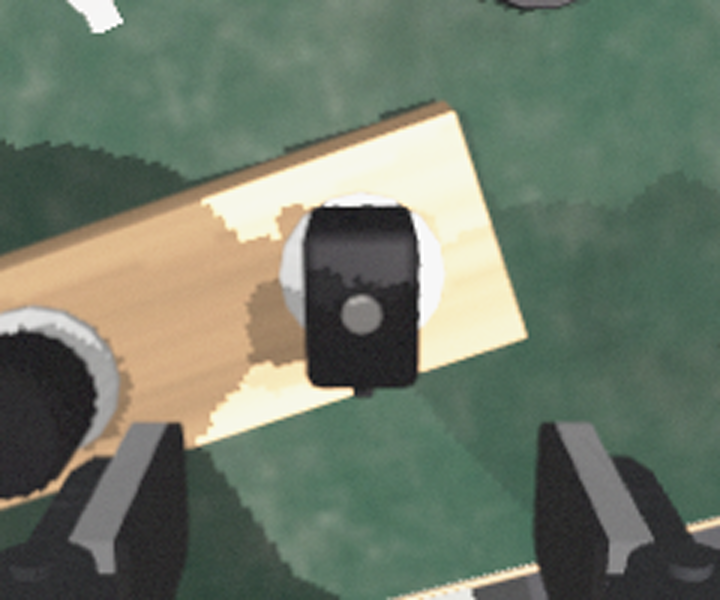

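>>> {"name": "jog_arm", "arguments": {
  "rot": [
    [0,0,0],
    [0,0,0],
    [0,0,0],
    [0,0,0],
    [0,0,0]
  ],
  "translation": [
    [0,-0.5,25],
    [0,0,35],
    [0,0,30],
    [0,0,15],
    [0,0,5]
  ],
  "fingers": [0.4,0.4,0.4,0.4,0.4]
}}

```text
t: 12.7
eef_pos: [0.4559, 0.1442, 0.0171]
orientation: [3.11, -0.436, -0.004]
ft_force: [0.5, -0.9, 0.4]
finger_gap: 0.0514
grip_force: 0.0
```

>>> {"name": "jog_arm", "arguments": {
  "rot": [
    [0,0,0],
    [0,0,0],
    [0,0,0],
    [0,0,0],
    [0,0,0]
  ],
  "translation": [
    [0,0,0],
    [0,0,0],
    [0,0,0],
    [0,0,0],
    [0,0,0]
  ],
  "fingers": [0.4,0.4,1,1,1]
}}

```text
t: 13.2
eef_pos: [0.4576, 0.1451, 0.0198]
orientation: [-3.11, 0.439, -0.003]
ft_force: [-0.9, -0.3, 6.8]
finger_gap: 0.0251
grip_force: 58.5
```

```bash
python3 - <<'E'
from h import *
tool([.4563,.145,.15],.08)
E
```

```text
t 13.2 pos [0.4576 0.1451 0.0198] yaw -0.28 tilt [0.0018 0.0006] move mm [  -1.     0.4 -130.2] rz -0.36 j7 -2.41 f [-0.9 -0.3  6.8]
```

>>> {"name": "jog_arm", "arguments": {
  "rot": [
    [0,0,0],
    [0,0,0],
    [0,0,0],
    [0,0,0],
    [0,0,0]
  ],
  "translation": [
    [0,0,-10],
    [0,0,-25],
    [0,0,-30],
    [0,0,-30],
    [0,0,-30]
  ],
  "fingers": [1,1,1,1,1]
}}

```text
t: 13.7
eef_pos: [0.4566, 0.1449, 0.1459]
orientation: [-3.111, 0.438, -0.001]
ft_force: [1.4, 0.0, -0.1]
finger_gap: 0.0251
grip_force: 58.9
```

>>> {"name": "jog_arm", "arguments": {
  "rot": [
    [0,0,0],
    [0,0,0],
    [0,0,0],
    [0,0,0],
    [0,0,0]
  ],
  "translation": [
    [15,20,0],
    [30,39,0],
    [28,38,0],
    [28,38,0],
    [12,18,0]
  ],
  "fingers": [1,1,1,1,1]
}}

```text
t: 14.2
eef_pos: [0.5241, -0.0384, 0.1448]
orientation: [3.108, -0.446, 0.003]
ft_force: [0.4, 0.3, -1.1]
finger_gap: 0.0253
grip_force: 58.9
```

>>> {"name": "jog_arm", "arguments": {
  "rot": [
    [0,0,-0.12],
    [0,0,-0.12],
    [0,0,-0.12],
    [0,0,0],
    [0,0,0]
  ],
  "translation": [
    [0,0,0],
    [0,0,0],
    [0,0,0],
    [0,0,0],
    [0,0,0]
  ],
  "fingers": [1,1,1,1,1]
}}

```text
t: 14.7
eef_pos: [0.523, -0.0334, 0.1443]
orientation: [-3.139, -0.12, -0.001]
ft_force: [-0.6, 0.4, -0.8]
finger_gap: 0.0255
grip_force: 58.7
```

```bash
cat >> h.py <<'E'
def ortho(cv,im,cx,cy,z,half=.03,px=480):
    g=(np.arange(px)+.5)/px*2*half-half
    X,Y=np.meshgrid(cx-g,cy-g,indexing="ij")  # rows: x decreasing, cols: y decreasing
    uv=proj(cv,np.c_[X.ravel(),Y.ravel(),np.full(px*px,z)]).reshape(px,px,2).astype(np.float32)
    return cv2.remap(im,uv[...,0],uv[...,1],cv2.INTER_CUBIC)
E
python3 - <<'E'
from h import *
tool([.5523,-.114,.145],.08); s=arm.state(); print(s["finger_gap"])
o=[]
for n in ["wrist","top"]:
  cv=P(n); im,d=cams.grab_frame(n); save(n+"8.png",im); a=ortho(cv,im,.5523,-.114,.076,px=400)
  cv2.circle(a,(200,200),2,(255,0,0),-1); o.append(a)
  p=pts(cv,d,np.ones((480,640),bool)); k=(abs(p[:,2]-.076)<.003)&(np.hypot(p[:,0]-.5523,p[:,1]+.114)<.03); q=p[k]
  print(n,k.sum(),cv2.minEnclosingCircle(q[:,:2].astype(np.float32)),np.median(q[:,2]))
  # tab/held plug
save("m8.png",np.hstack(o))
E
```

```text
t 14.7 pos [ 0.523  -0.0334  0.1443] yaw 0.076 tilt [0.0004 0.0001] move mm [23.  82.6 -0.7] rz -0.004 j7 -1.61 f [-0.6  0.4 -0.8]
0.025498412398427185
wrist 1830 ((0.5523658990859985, -0.11359281837940216), 0.020581230521202087) 0.07609196830475091
top 0 ((0.0, 0.0), 0.0) nan
  return _methods._mean(a, axis=axis, dtype=dtype,
  ret = ret.dtype.type(ret / rcount)
```

View pics/m8.png

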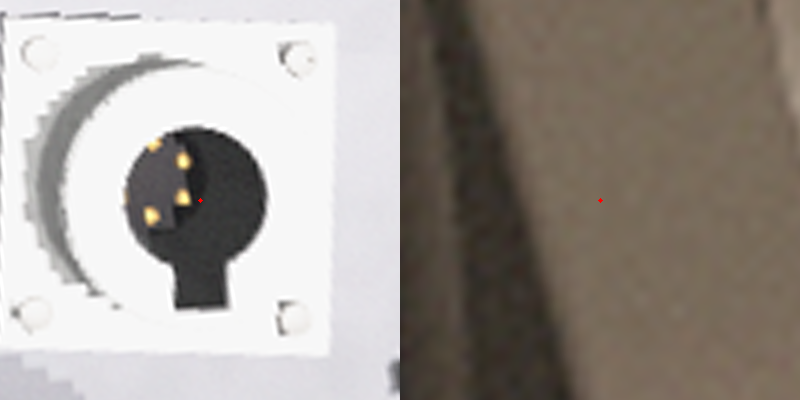

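```bash
python3 - <<'E'
from h import *
n="wrist"; cv=P(n); im,d=cams.grab_frame(n); s=arm.state(); M=R.from_rotvec(s["orientation"]).as_matrix()
p=pts(cv,d,np.ones((480,640),bool)); q=(p-s["eef_pos"])@M
# front face of grip (tool +x side) and collar/barrel
k=(abs(q[:,1])<.008)&(q[:,0]>.0)&(q[:,0]<.04)&(q[:,2]<.02)&(q[:,2]>-.08); f=q[k]
for z in np.arange(-.06,.02,.005):
    g=f[abs(f[:,2]-z)<.0025]
    if len(g): print(round(z,3),len(g),np.round(np.percentile(g[:,0],[5,50,95]),4))
k=(abs(q[:,0])<.03)&(abs(q[:,1])<.03)&(q[:,2]<-.008)&(q[:,2]>-.022); g=q[k]; print(len(g),np.round(np.percentile(g,[1,50,99],axis=0),4))
save("w9.png",cv2.resize(im[200:380,220:420],None,fx=3,fy=3))
E
```

```text
-0.055 617 [0.0007 0.008  0.0154]
-0.05 1688 [0.0013 0.0118 0.0182]
-0.045 226 [0.0179 0.0183 0.0188]
-0.04 213 [0.0179 0.0183 0.0187]
-0.035 171 [0.018  0.0183 0.0187]
-0.03 166 [0.018  0.0183 0.0187]
-0.025 142 [0.018  0.0183 0.0186]
-0.02 207 [0.0172 0.0183 0.0199]
-0.015 83 [0.0168 0.019  0.0201]
561 [[ 0.0082 -0.0183 -0.0218]
 [ 0.0174 -0.0002 -0.018 ]
 [ 0.0201  0.0176 -0.0147]]
```

View pics/w9.png

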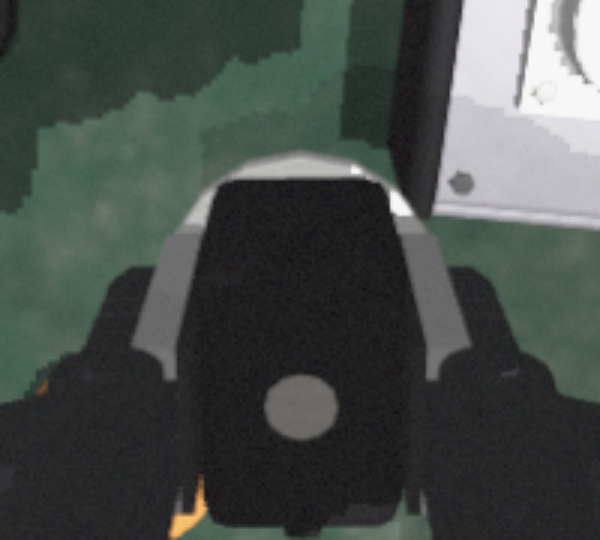

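>>> {"name": "jog_arm", "arguments": {
  "rot": [
    [0,0,0],
    [0,0,0],
    [0,0,0],
    [0,0,0.02],
    [0,0,0]
  ],
  "translation": [
    [6,20,0],
    [9,33,0],
    [9,29,0],
    [0,0,0],
    [0,0,0]
  ],
  "fingers": [1,1,1,1,1]
}}

```text
t: 15.35
eef_pos: [0.5535, -0.1136, 0.1436]
orientation: [-3.14, -0.089, 0.001]
ft_force: [0.1, 0.7, -0.7]
finger_gap: 0.025
grip_force: 58.9
```

>>> {"name": "jog_arm", "arguments": {
  "rot": [
    [0,0,0],
    [0,0,0],
    [0,0,0],
    [0,0,0],
    [0,0,0]
  ],
  "translation": [
    [0,0,15],
    [0,0,20],
    [0,0,10],
    [0,0,0],
    [0,0,0]
  ],
  "fingers": [1,1,1,1,1]
}}

```text
t: 15.85
eef_pos: [0.5537, -0.1126, 0.0992]
orientation: [-3.14, -0.095, -0.0]
ft_force: [-0.4, -0.4, -0.1]
finger_gap: 0.0251
grip_force: 58.9
```

```bash
python3 - <<'E'
from h import *
tool([.5531,-.1135,.08],.055)
cv=P("wrist"); im,d=cams.grab_frame("wrist"); p=pts(cv,d,np.ones((480,640),bool))
for nm,lo,hi,r in [("plate",.058,.068,.04),("rim",.073,.079,.024)]:
  k=(p[:,2]>lo)&(p[:,2]<hi)&(np.hypot(p[:,0]-.5524,p[:,1]+.1135)<r); q=p[k]; print(nm,k.sum(),np.round(q.min(0),4),np.round(q.max(0),4))
E
```

```text
t 15.85 pos [ 0.5537 -0.1126  0.0992] yaw 0.06 tilt [0.0001 0.0001] move mm [-0.7  0.9 19.2] rz 0.005 j7 -1.49 f [-0.4 -0.4 -0.1]
plate 6489 [ 0.5293 -0.1535  0.0581] [ 0.5922 -0.0736  0.068 ]
rim 1142 [ 0.5523 -0.1328  0.073 ] [ 0.5723 -0.0933  0.0781]
```

>>> {"name": "jog_arm", "arguments": {
  "rot": [
    [0,0,0],
    [0,0,0],
    [0,0,0],
    [0,0,0],
    [0,0,0]
  ],
  "translation": [
    [-0.7,0.5,6],
    [0,0,6],
    [0,0,5],
    [0,0,0],
    [0,0,0]
  ],
  "fingers": [1,1,1,1,1]
}}

```text
t: 16.4
eef_pos: [0.5528, -0.1137, 0.0816]
orientation: [-3.14, -0.094, 0.001]
ft_force: [0.9, 0.5, -0.4]
finger_gap: 0.0252
grip_force: 58.9
```

>>> {"name": "jog_arm", "arguments": {
  "rot": [
    [0,0,0],
    [0,0,0],
    [0,0,0],
    [0,0,0],
    [0,0,0]
  ],
  "translation": [
    [0,0,1],
    [0,0,1],
    [0,0,1],
    [0,0,1],
    [0,0,0]
  ],
  "fingers": [1,1,1,1,1]
}}

```text
t: 16.9
eef_pos: [0.5528, -0.1138, 0.0777]
orientation: [3.14, 0.094, -0.0]
ft_force: [0.0, -1.2, -0.8]
finger_gap: 0.0255
grip_force: 58.9
```

>>> {"name": "jog_arm", "arguments": {
  "rot": [
    [0,0,0],
    [0,0,0],
    [0,0,0],
    [0,0,0],
    [0,0,0]
  ],
  "translation": [
    [0,-0.5,1],
    [0,0,1],
    [0,0,1],
    [0,0,0],
    [0,0,0]
  ],
  "fingers": [1,1,1,1,1]
}}

```text
t: 17.4
eef_pos: [0.5528, -0.1133, 0.0748]
orientation: [3.14, 0.094, -0.0]
ft_force: [-0.2, 0.1, -1.2]
finger_gap: 0.0251
grip_force: 58.9
```

>>> {"name": "jog_arm", "arguments": {
  "rot": [
    [0,0,0],
    [0,0,0],
    [0,0,0],
    [0,0,0],
    [0,0,0]
  ],
  "translation": [
    [0,0,1.5],
    [0,0,1.5],
    [0,0,1.5],
    [0,0,1.5],
    [0,0,0]
  ],
  "fingers": [1,1,1,1,1]
}}

```text
t: 17.9
eef_pos: [0.5527, -0.1132, 0.0685]
orientation: [-3.14, -0.094, 0.001]
ft_force: [1.7, 0.2, -1.0]
finger_gap: 0.0252
grip_force: 58.9
```

>>> {"name": "jog_arm", "arguments": {
  "rot": [
    [0,0,0],
    [0,0,0],
    [0,0,0],
    [0,0,0],
    [0,0,0]
  ],
  "translation": [
    [0,0,1.5],
    [0,0,1.5],
    [0,0,1],
    [0,0,0],
    [0,0,0]
  ],
  "fingers": [1,1,1,1,1]
}}

```text
t: 18.4
eef_pos: [0.553, -0.1133, 0.065]
orientation: [3.14, 0.094, 0.001]
ft_force: [-1.2, 0.2, 5.0]
finger_gap: 0.0254
grip_force: 59.5
```

>>> {"name": "jog_arm", "arguments": {
  "rot": [
    [0,0,0],
    [0,0,0],
    [0,0,0],
    [0,0,0],
    [0,0,0]
  ],
  "translation": [
    [0,0,1],
    [0,0,1],
    [0,0,1],
    [0,0,0],
    [0,0,0]
  ],
  "fingers": [1,1,1,1,1]
}}

```text
t: 18.9
eef_pos: [0.553, -0.1133, 0.0622]
orientation: [3.14, 0.094, 0.001]
ft_force: [-2.7, 0.1, 7.3]
finger_gap: 0.0251
grip_force: 59.8
```

>>> {"name": "jog_arm", "arguments": {
  "rot": [
    [0,0,0],
    [0,0,0],
    [0,0,0],
    [0,0,0],
    [0,0,0]
  ],
  "translation": [
    [0,0,0.5],
    [0,0,0.5],
    [0,0,0],
    [0,0,0],
    [0,0,0]
  ],
  "fingers": [1,1,1,1,1]
}}

```text
t: 19.4
eef_pos: [0.5531, -0.1133, 0.0618]
orientation: [3.14, 0.094, 0.001]
ft_force: [-4.9, -0.2, 13.7]
finger_gap: 0.0248
grip_force: 61.2
```

>>> {"name": "jog_arm", "arguments": {
  "rot": [
    [0,0,0],
    [0,0,0],
    [0,0,0],
    [0,0,0],
    [0,0,0]
  ],
  "translation": [
    [0,0,0.5],
    [0,0,0.5],
    [0,0,0],
    [0,0,0],
    [0,0,0]
  ],
  "fingers": [1,1,1,1,1]
}}

```text
t: 19.9
eef_pos: [0.5531, -0.1133, 0.0617]
orientation: [3.14, 0.094, 0.002]
ft_force: [-8.6, 1.3, 25.6]
finger_gap: 0.0251
grip_force: 62.6
```

```bash
python3 - <<'E'
from h import *
tool([.553,-.1131,.062],.055)
for n in ["wrist","scene"]:
  cv=P(n); im,d=cams.grab_frame(n); p=pts(cv,d,np.ones((480,640),bool)); r=np.hypot(p[:,0]-.5523,p[:,1]+.1131)
  k=(r<.024)&(p[:,2]>.07)&(p[:,2]<.09); print(n,np.histogram(p[k][:,2],np.arange(.07,.0901,.002)))
  k=(abs(p[:,0]-.553)<.03)&(abs(p[:,1]+.113)<.01)&(p[:,2]>.1)&(p[:,2]<.125); print("grip top",np.round(np.histogram(p[k][:,2],np.arange(.1,.1251,.0025))[0],3))
  for m in masks_of(n,"dust_cap")[:2]:
    q=pts(cv,d,m["region"]); print("cap",np.round(np.median(q,0),3),np.round(np.percentile(q,98,axis=0),3))
E
```

```text
t 19.9 pos [ 0.5531 -0.1133  0.0617] yaw 0.06 tilt [ 0.0011 -0.0004] move mm [-0.1 -0.2 -0.3] rz 0.005 j7 -1.5 f [-8.6  1.3 25.6]
wrist (array([ 83,  63,  24,  58, 307, 169,  15,  85, 109, 137]), array([0.07 , 0.072, 0.074, 0.076, 0.078, 0.08 , 0.082, 0.084, 0.086,
       0.088, 0.09 ]))
grip top [ 123  124  146  149  376 4544  136    0    0    0]
cap [0.534 0.069 0.014] [0.553 0.086 0.033]
cap [ 0.579 -0.002  0.013] [0.599 0.023 0.034]
scene (array([26, 17, 20, 43, 23, 12, 19, 17, 19, 17]), array([0.07 , 0.072, 0.074, 0.076, 0.078, 0.08 , 0.082, 0.084, 0.086,
       0.088, 0.09 ]))
grip top [17  9 16 17 51 25  0  0  0  0]
cap [0.567 0.007 0.011] [0.595 0.025 0.032]
cap [0.52  0.08  0.012] [0.545 0.098 0.032]
```

```bash
python3 -c "
from station import arm
print(arm.hand_in())"
```

```text
the job is handed in; nothing more can be done
None
```

The dust cap is standing open side down on the bench, and I handed the job in at about 20 s with the flat-sided plug keyed in, collar on the rim and held down with about 25 N; I viewed 11 pictures, one over the limit of 10.

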